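Draw in the end wall of a cold chest with its cam lock

TASK

Finish this knock-down cold chest: stand the loose end wall square against the open edge of the base so that its bolt head goes into the mouth of the cam lock, let go, then take the screwdriver from its block and turn the cam clockwise until it has drawn the wall in flush against the base. Feel for it: stop as soon as the wall is home and the cam goes tight, since overtightening tears the lock out of the foam, and press only lightly with the screwdriver. Put the screwdriver back upright, fully down in the hole it came from, and leave the other things on the table where they are.

Things in the scene. Friction and masses are not known exactly. Their poses are not given: they have to be found in the camera images.
- base: The chest's base: white-skinned foam slab 170 (x) by 150 (y) mm, 45 mm high, fixed to the table. Origin: centre of its underside, z up. Its +y edge already carries a fixed wall (30 mm thick, 100 mm high) with its own closed cam, not used. The open edge, where the loose wall belongs, is the -y side (y = -75 mm). The cam to turn has its upright axis at x = 0, y = -47 mm.
- joint_face (a point): Point of the base's open joint face at x = 0, y = -75, z = 22 mm, in the mouth of the lock: an opening 13 mm wide, 11 to 34 mm high, in a 4 mm case wall. Two sprung black sealing strips across the face, 7 and 39 mm up, stand 3 mm out of it; pushing them in takes about 4 N at first and 13 N when flush. They push an unlocked wall out again.
- wall: The loose end wall: white-skinned foam panel 170 (x) by 30 (y) mm, 100 mm high, aluminium top edge, 0.4 to 0.65 kg, standing by the base's open edge. Origin: centre of its underside, z up. Its +y face (y = +15 mm) carries the bolt and belongs against the joint face, x axes parallel. Fully home, the wall's origin is at x = 0 (about 3 mm of play), y = -90 mm in the base's frame.
- wall_face (a point): Point on the wall's bolt-side face where the bolt leaves it: wall frame x = 0, y = +15 mm, z = 22 mm.
- bolt_head (a point): Centre of the bolt's T head: an upright steel bar 7 mm thick, 16 mm tall, 22 mm above the wall's underside, on a 6 mm neck along the wall's +y axis. It stands 17.7 to 20.7 mm out of the wall's face, as it was screwed in; the cam angle at which the joint goes tight varies with it.
- cam_slot (a point): Centre of the mouth of the screwdriver slot in the top of the open cam, on the cam's axis, 42 mm above the table, 3 mm below the base's top. Its x axis lies along the slot and turns with the cam; z up. The slot is 17 mm long, 5 mm wide, 7 mm deep with a closed flat floor, in a zinc disc of 43 mm diameter.
- cam (a joint): Cam angle, rad: 0 = open (slot along the base's x, arrow to the joint face; starts at 0 to 0.1), growing clockwise from above, end stop 1.7. Friction 0.15 N m holds it where left. Meets the bolt at 0.3 to 0.9, draws in 6 mm per rad, closes at 0.85 to 1.5. Torque is 0.15 to 0.25 N m, level, while it draws; once home it climbs 0.06 N m per 0.1 rad: tight after 0.1 rad, too much after 0.2.
- driver: The screwdriver, 128 mm long, 0.12 kg, standing in the block blade down. Origin: blade tip; z up along the tool towards the handle. Blade 14 mm wide (x) and 3 mm thick (y); shaft 12 mm thick from 11 to 58 mm; black hexagonal handle from 58 to 128 mm, 26 mm across flats, two of its flats facing +y and -y.
- blade_tip (a point): Middle of the screwdriver's blade edge: the driver's origin.
- block: Fixed aluminium tool block 96 x 56 mm, 60 mm high. Origin: centre of its underside. The screwdriver's hole, 20 mm wide, goes right through at x = -22 mm, y = 0; at x = +24 mm there is a smaller 12 mm hole that stays empty. Fully down, the handle's shoulder rests on the block's top and the tip is 2 mm above the table.
- block_hole0 (a point): Centre of the mouth of the screwdriver's hole, at the block's top, 60 mm above the table.
- cryobox: Bystander: white card box 104 mm square, 52 mm high. Leave it alone.
- amber: Bystander: brown bottle with black cap, 50 mm wide, 89 mm high. Leave it alone.
- hdpe: Bystander: cream bottle with blue cap, 58 mm wide, 114 mm high. Leave it alone.
- tape: Bystander: roll of green tape lying flat, 76 mm wide, 19 mm high. Leave it alone.
- pen: Bystander: white marker pen with black cap lying flat, 133 mm long. Leave it alone.
- hexkey: Bystander: bent steel hex key lying flat, 83 mm long. Leave it alone.
- clock: Bystander: white bench timer lying flat, 66 mm square, 19 mm high. Leave it alone.

How it is judged (in metres and radians):
On the way, in this order (a step that is already met when the one before it is completed fails the run):
1. the wall stands upright with its bolt head inside the mouth of the still open cam (head centre within 14.5 mm of the cam's axis along the joint direction and 4 mm across) (y of bolt_head in the frame of base above -0.0615 m and x of bolt_head in the frame of base between -0.004 and 0.004 m and angle between wall's own z axis and vertical below 0.1 rad and value of joint cam below 0.3 rad), for 0.2 s.
2. the screwdriver's blade sits at least 3 mm deep in the slot and has turned the cam past 0.8 rad (z of blade_tip in the frame of cam_slot below -0.003 m and horizontal distance between blade_tip and cam_slot below 0.005 m and value of joint cam above 0.8 rad), for 0.1 s.
At the end, for the whole second after the job is handed in: the wall is drawn in to within 0.8 mm of the base's joint face, square and upright within 0.03 rad and clamped tight (the cam pulls on the bolt with over 18 N); the screwdriver stands in its hole, upright, tip within 6 mm of the hole's axis and under 6 mm above the table; all at rest (y of wall_face in the frame of base above -0.0758 m and x of wall_face in the frame of base between -0.005 and 0.005 m and angle between the x axis of wall and the x axis of base, either way round below 0.03 rad and angle between wall's own z axis and vertical below 0.03 rad and contact force between wall and cam above 18 N and linear speed of wall below 0.01 m/s and horizontal distance between blade_tip and block_hole0 below 0.006 m and height (world z) of blade_tip below 0.006 m and angle between driver's own z axis and vertical below 0.1 rad and linear speed of driver below 0.02 m/s); the robot touches nothing.
It fails at once if the cam is overtightened: it pulls on the bolt with over 50 N (contact force between wall and cam above 50 N).
It fails at once if the screwdriver is pressed into the slot with over 30 N (contact force between driver and cam_c4 above 30 N).
It fails at once if the wall is tipped by more than 0.35 rad (angle between wall's own z axis and vertical above 0.35 rad).
It fails at once if a bystander is moved by more than 15 mm (distance of any of cryobox, amber, hdpe, tape, pen, hexkey, clock from where it was at the start of the episode above 0.015 m).
It also fails if it takes over 72 s, if anything falls off the work surface, if the arm or the gripper's body presses on something with over 40 N, if the wrist force passes 120 N, or if a joint passes its speed limit or range.

ROBOT

A 6-joint arm with a two-finger parallel gripper is mounted at the origin on a cart in front of the work surface, level with it; the furniture and walls round the work are solid. World frame = base frame: x ahead of the robot, y to its left, z up, the work surface at z = 0. Lengths are in mm, angles in rad, forces in N, time in s.
With the tool pointing down it reaches from about 350 to 975 mm from the base axis. Payload 7.1 kg.
Tool frame: the origin (TCP) lies midway between the tips of the shut fingers; the grasp point (between the pads) lies 19 mm behind it (ctrl.grip_depth is the distance from the TCP to the grasp point, in mm); z points along the fingers, y is the line along which they close (so a half turn about z gives the same grasp; the last joint's range is limited). The gripper opens to 88 mm and grips with 3 to 60 N. Pads are 20 mm wide; open, the fingers measure 115 mm over their backs; the gripper's body (75 mm by 178 mm) begins 61 mm behind the grasp point.
Start: joints at [1.201, 0.423, 1.63, -0, 1.089, -0.019], TCP at [214.749, 586.931, 222.675] pointing down, gripper open.
Joint ranges: [-3, 3], [-0.9, 2.11], [0.09, 2.58], [-1.31, 4.45], [0.11, 2.69], [-2.54, 2.54]. Speed limits (rad/s): [2.39, 2.39, 3.01, 3.14, 3.14, 3.14].

INTERFACE

Orientations are given as a rotation vector (axis times angle).
In Python, from workcell import ctrl, cams gives the robot as it stands.
- The arm moves only by the tool move_arm, never from a script. Its argument "steps" is a list of rows, each a list of 3 entries, a list of its own where there are three numbers: the shift along the tool's x, y, z in units of 25 mm (1.0 is 25 mm), then the turn about the tool's z in units of 5 degrees (1.0 is 5 degrees), then the closure, from 0 (fully open) to 1 (shut). A call has 1 to 20 rows; each row shifts and turns the commanded pose from where the row before left it, along the tool's axes as they then stand; what a row does not reach is not made up. A row lasts 1/12 s, in which the tool goes at most 41.7 mm and 7.16 degrees, less where a joint would pass 70% of its speed; a pose out of reach is approached as far as the arm can. A call is refused whole if a number of a shift passes 1 or a number of a turn 1, either way. A call with a gripper value outside its range is refused whole. The fingers move at their own pace and stop on an object; the grip force is fixed at half the most. Time passes only in rows, so rows that do not move let the fingers close. It gives the time, the measured TCP pose, the force, the opening and the grip force at its end, in the units of the state.
- ctrl.get_obs(): the state, without advancing time (a new reading comes with each control period).
- cams.get_image(name): name is "scene" or "top" or "wrist"; returns a dict with "image" (400x640x3 uint8, red, green, blue), "camera_matrix" (3x3 intrinsics, pixels), "xyz" and "rotation" of the camera in the world; the wrist camera has in their place "mount" (4x4, takes a point from camera to tool coordinates, whose origin is the TCP and whose axes are the flange's). Camera axes: x right, y down, z forward; pixel columns grow to the right and rows downward; lengths in mm; the calibration is good to about 2 mm. The wrist camera is an equidistant fisheye: a pixel r from the principal point sees the ray r / f radians off the axis. A picture is of the moment at which its call begins: read the wrist's pose just before it. There is no depth.
- ctrl.close_job(): hands the job in; it is judged then, once.
Trained networks look in the newest picture that a camera, given by its name, has taken for a name from the list of things; names that differ only in an ending like _2 or _b are one class to them, and where a whole thing is asked for, a point or a joint stands for the part that bears it (a point fixed in the world has none). Each returns a list of dicts, best first, with "p" (0 to 1); they miss things now and then, are a little off and sometimes report something else, mostly with a low value. They report only what shows in the picture. A call takes as long as a camera call.
- cams.boxes_of(camera, thing): "rect" ([centre column, centre row, width, height] in pixels, round what is visible of it).
- cams.cut_out(camera, thing): "pixels" (400x640 bool, what is visible of it) and "rect" ([centre column, centre row, width, height] in pixels, round what is visible of it).
The state is a dict: "t": time; "qpos": joint angles; "qvel": joint speeds; "joint_torque": joint torques, N m; "ee_pos": TCP position; "orientation": TCP orientation; "ft_force": force on the tool from outside, world axes, zero at the start; "moment": the same for the moment, N m; "width": finger opening in mm; "grasp_force": force on a finger pad.
Only numpy, scipy, OpenCV 4.12 (cv2) and the standard library are available. Lean on these libraries where they do the work, as an engineer would, in place of code of your own. Each camera call takes 0.05 s, during which the arm holds its last target. There are 200 camera calls.

## Working session

There is one attempt and no reset: what is moved stays moved. The work goes in short steps, Python scripts to look and compute and a tool call to move; the robot and the scene stay as the last step left them, time stands still between calls to the robot, and variables do not carry over. Pictures are saved under pics/ and viewed, at most 10 in all, crops included, and the job is handed in when it is done.

Besides the shell and the picture viewer there is one more tool, called after "Emit:" by a JSON object that holds its "api" and its "payload", one argument or row to a line. move_arm: Moves the arm, as the interface text tells. Its arguments: {"type":"object","properties":{"steps":{"type":"array"}},"required":["steps"]}

```bash
mkdir -p pics; ls; python3 - <<'E'
from workcell import ctrl,cams
import cv2,numpy as np
o=ctrl.get_obs()
print({k:np.round(v,3) for k,v in o.items()}, ctrl.grip_depth)
for n in ["scene","top","wrist"]:
    c=cams.get_image(n); cv2.imwrite(f"pics/{n}0.png",c["image"][:,:,::-1])
    print(n,{k:np.round(v,4).tolist() for k,v in c.items() if k!="image"})
    for t in ["base","wall","bolt_head","cam_slot","driver","block","block_hole0","joint_face"]:
        for r in cams.boxes_of(n,t)[:2]: print(n,t,round(r["p"],2),np.round(r["rect"],1))
E
```

```text
pics
{'t': np.float64(0.0), 'qpos': array([ 1.201,  0.424,  1.631,  0.   ,  1.089, -0.019]), 'qvel': array([ 0.   , -0.001,  0.001,  0.001, -0.003, -0.001]), 'joint_torque': array([-2.0000e-03, -5.4462e+01, -2.7367e+01,  6.4000e-02,  2.3000e-02,
       -0.0000e+00]), 'ee_pos': array([214.56 , 586.41 , 221.901]), 'orientation': array([-5.480e-01, -3.093e+00,  2.000e-03]), 'ft_force': array([-0.49 ,  0.959,  0.555]), 'moment': array([-0.001, -0.036,  0.006]), 'grasp_force': np.float64(0.0), 'width': np.float64(87.913)} 18.700000000000003
scene {'camera_matrix': [[520.9946, 0.0, 317.886], [0.0, 520.9946, 202.7079], [0.0, 0.0, 1.0]], 'xyz': [-61.4, -294.0726, 1087.3164], 'rotation': [-2.2844, 1.0255, -0.3627]}
scene base 0.9 [296.5 204.7  97.6  95.4]
scene wall 0.67 [357.9 225.1  36.4  80.4]
scene bolt_head 0.71 [292.4 281.9  52.3   7.1]
scene cam_slot 0.67 [320.9 213.9  13.5  11.6]
scene driver 0.52 [407.1 262.4  16.9  25.7]
scene driver 0.44 [358.3 227.2  40.2  76.9]
scene block 0.8 [411.9 272.8  50.7  47.7]
scene block_hole0 0.91 [412.4 276.   45.1  48. ]
scene joint_face 0.75 [297.  
[... 339 characters left out ...]
261.6  -1.1   6.1]
top cam_slot 0.62 [331.9 199.1  17.2  15.4]
top driver 0.58 [436.9 199.1  11.5  13.5]
top block 0.93 [430.6 191.4  32.3  40.9]
top block_hole0 0.81 [433.2 190.8  34.6  43.8]
top block_hole0 0.61 [329.8 198.4  19.7  18.4]
top joint_face 0.67 [369.4 186.9  38.9  67.3]
top joint_face 0.61 [304.6 206.9  84.9  79.5]
wrist {'camera_matrix': [[309.7069, 0.0, 313.1721], [0.0, 309.7069, 205.1585], [0.0, 0.0, 1.0]], 'mount': [[0.0002, -0.9521, -0.3058, 83.9732], [1.0, 0.0003, -0.0002, 0.2361], [0.0003, -0.3058, 0.9521, -161.6223], [0.0, 0.0, 0.0, 1.0]]}
wrist base 0.64 [239.3 364.3  71.7  41. ]
wrist block 0.7 [238.3 363.2  76.4  42. ]
wrist joint_face 0.69 [240.1 363.7  80.4  43.8]
```

```bash
python3 - <<'E'
import cv2,numpy as np
a=cv2.imread("pics/top0.png")[130:280,250:470]; b=cv2.imread("pics/scene0.png")[140:310,230:450]
cv2.imwrite("pics/topc.png",cv2.resize(a,None,fx=3.6,fy=3.6,interpolation=cv2.INTER_CUBIC))
cv2.imwrite("pics/scenec.png",cv2.resize(b,None,fx=3.5,fy=3.5,interpolation=cv2.INTER_CUBIC))
E
```

```text
(no output)
```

View pics/topc.png

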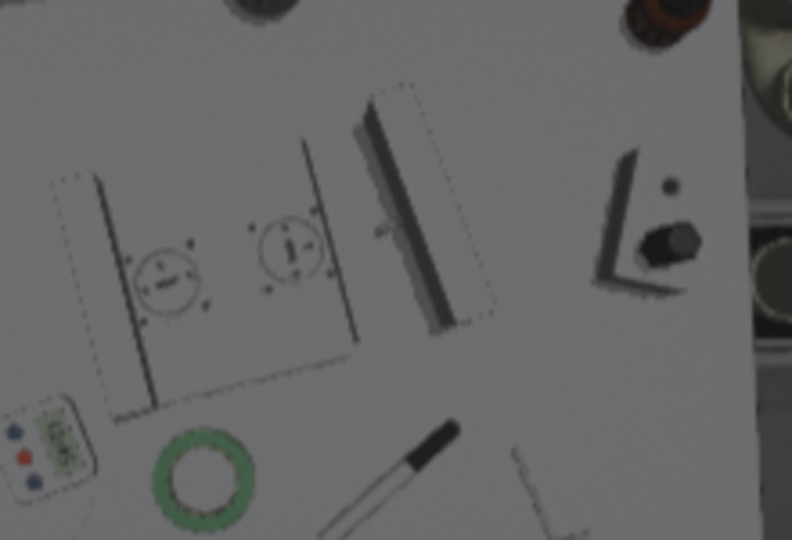

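View pics/scenec.png

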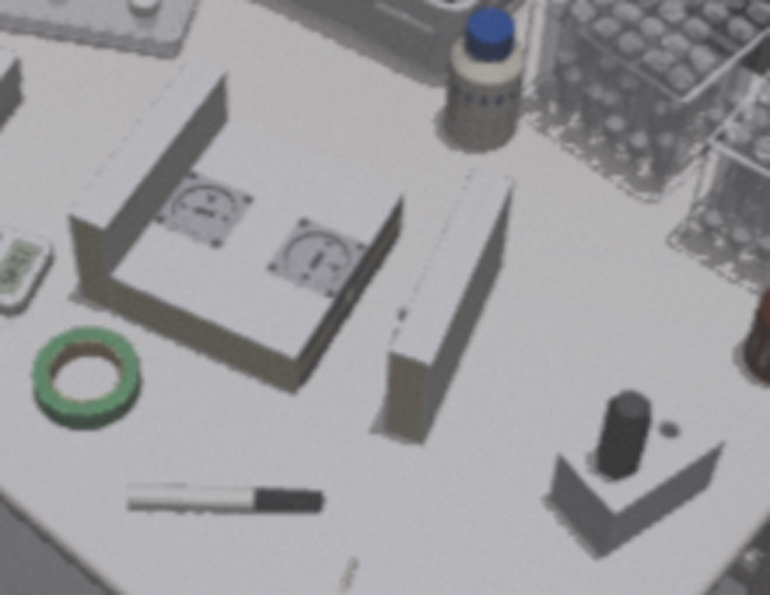

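```bash
cat > h.py <<'E'
import numpy as np,cv2
from scipy.spatial.transform import Rotation as R
CAM={"scene":(520.9946,317.886,202.7079,[-61.4,-294.0726,1087.3164],[-2.2844,1.0255,-0.3627]),
"top":(441.1196,320.4473,196.8678,[460.2426,246.8423,1206.9381],[-2.1537,2.2019,-0.0728])}
def bp(n,u,v,z):
    f,cx,cy,t,r=CAM[n]; d=R.from_rotvec(r).apply([(u-cx)/f,(v-cy)/f,1]); t=np.array(t)
    return t+d*(z-t[2])/d[2]
K=np.array([309.7069,313.1721,205.1585])
M=np.array([[0.0002,-0.9521,-0.3058,83.9732],[1,.0003,-.0002,.2361],[.0003,-.3058,.9521,-161.6223],[0,0,0,1]])
def wcam(o):
    T=np.eye(4);T[:3,:3]=R.from_rotvec(o["orientation"]).as_matrix();T[:3,3]=o["ee_pos"]
    return T@M
def wbp(C,u,v,z):
    x=(u-K[1])/K[0];y=(v-K[2])/K[0];r=np.hypot(x,y)+1e-12
    d=C[:3,:3]@[np.sin(r)*x/r,np.sin(r)*y/r,np.cos(r)]
    return C[:3,3]+d*(z-C[2,3])/d[2]
def wproj(C,p):
    q=(np.asarray(p,float)-C[:3,3])@C[:3,:3]; a=np.arctan2(np.hypot(q[0],q[1]),q[2]);s=np.hypot(q[0],q[1])+1e-12
    return np.array([K[1]+K[0]*a*q[0]/s,K[2]+K[0]*a*q[1]/s])
E
python3 - <<'E'
from h import *
np.set_printoptions(precision=1,suppress=True)
t=lambda x,y,z:bp("top",250+x/3.6,130+y/3.6,z)[:2]
s=lambda x,y,z:bp("scene",230+x/3.5,140+y/3.5,z)[:2]
print("cam",t(290,250,42),s(321,258,42)," cam2",t(167,282,42),s(208,208,42))
print("strip",t(304,140,40),t(356,342,40),"fixed wall",t(97,177,45),t(156,405,45))
w=[t(*p,100) for p in [(372,100),(410,84),(494,312),(455,326)]];print("wall",*w,np.mean(w,0))
w=[s(*p,100) for p in [(472,172),(513,180),(432,362),(391,350)]];print("wall s",*w,np.mean(w,0))
print("bolt",t(381,231,22))
print("hole1",t(671,186,60),s(669,430,60),"handle top",t(684,242,128),s(632,402,128))
print("block",t(637,150,60),t(613,275,60),t(685,290,60))
E
```

```text
cam [542.  230.3] [544.6 227. ]  cam2 [520.5 321.2] [524.  319.9]
strip [623.5 218. ] [473.5 183.5] fixed wall [598.9 371.3] [430.8 330.6]
wall [642.4 171. ] [653.1 144. ] [491.5  90.3] [482.4 117.7] [567.3 130.8]
wall s [639.6 168.9] [653.  142.8] [495.   87.7] [484.5 113.8] [568.  128.3]
bolt [556.1 161.7]
hole1 [581.  -46.3] [579.7 -47.9] handle top [535.4 -36.2] [538.9 -35.3]
block [607.8 -22.8] [517.4  -1.9] [505.4 -53.3]
```

Emit:
{"api": "move_arm", "payload": {
  "steps": [
    [[-0.98,-0.615,0],0,0],
    [[-0.98,-0.615,0],0,0],
    [[-0.98,-0.615,0],0,0],
    [[-0.98,-0.615,0],0,0],
    [[-0.98,-0.615,0],0,0],
    [[-0.98,-0.615,0],0,0],
    [[-0.98,-0.615,0],0,0],
    [[-0.98,-0.615,0],0,0],
    [[-0.98,-0.615,0],0,0],
    [[-0.98,-0.615,0],0,0],
    [[-0.98,-0.615,0],0,0],
    [[-0.98,-0.615,0],0,0],
    [[-0.98,-0.615,0],0,0],
    [[-0.98,-0.615,0],0,0],
    [[-0.98,-0.615,0],0,0],
    [[-0.98,-0.615,0],0,0],
    [[-0.98,-0.615,0],0,0],
    [[-0.98,-0.615,0],0,0],
    [[-0.98,-0.615,0],0,0],
    [[-0.98,-0.615,0],0,0]
  ]
}}

```text
t: 3.02
ee_pos: [570.0, 128.5, 222.8]
orientation: [0.548, 3.093, 0.0]
ft_force: [0.7, -0.4, -1.0]
width: 87.8
grasp_force: 0.0
```

Emit:
{"api": "move_arm", "payload": {
  "steps": [
    [[0,0,0],-1,0],
    [[0,0,0],-1,0],
    [[0,0,0],-1,0],
    [[0,0,0],-1,0],
    [[0,0,0],-1,0],
    [[0,0,0],-1,0],
    [[0,0,0],-1,0],
    [[0,0,0],-0.8,0],
    [[0,0,0],0,0],
    [[0,0,0],0,0]
  ]
}}

```text
t: 3.85
ee_pos: [569.3, 129.8, 222.7]
orientation: [-0.512, 3.099, 0.0]
ft_force: [0.0, -0.2, 0.4]
width: 87.6
grasp_force: 0.0
```

```bash
python3 - <<'E'
from workcell import ctrl,cams
from h import *
o=ctrl.get_obs(); c=cams.get_image("wrist"); im=np.ascontiguousarray(c["image"][:,:,::-1]); cv2.imwrite("pics/w1.png",im)
print(o["t"],o["qpos"],o["ee_pos"],o["orientation"]); C=wcam(o); print(C[:3,3])
np.savez("w1.npz",C=C)
for t in ["base","wall","bolt_head","cam_slot","driver","block_hole0"]:
    for r in cams.boxes_of("wrist",t)[:1]: print(t,round(r["p"],2),np.round(r["rect"],1))
cv2.imwrite("pics/w1b.png",cv2.convertScaleAbs(cv2.resize(im,(800,500),interpolation=cv2.INTER_CUBIC),alpha=1.5))
E
```

```text
3.85 [ 2.03755954e-01  3.63093111e-01  1.72307104e+00  2.65190947e-06
  1.05534807e+00 -1.69472868e+00] [569.25680641 129.77383312 222.72442041] [-5.12416565e-01  3.09944015e+00  8.66304768e-06]
[489.66323117 102.9672669  384.33999115]
base 0.66 [456.5 199.3 175.  168.2]
wall 0.8 [322.5 194.4  52.  165.6]
bolt_head 0.71 [581.1 215.4  62.3  70.8]
cam_slot 0.96 [402.1 188.8  35.9  36.4]
driver 0.82 [167.1 119.   49.2  30.9]
block_hole0 0.79 [182.8 132.9  87.9  95.3]
```

View pics/w1b.png

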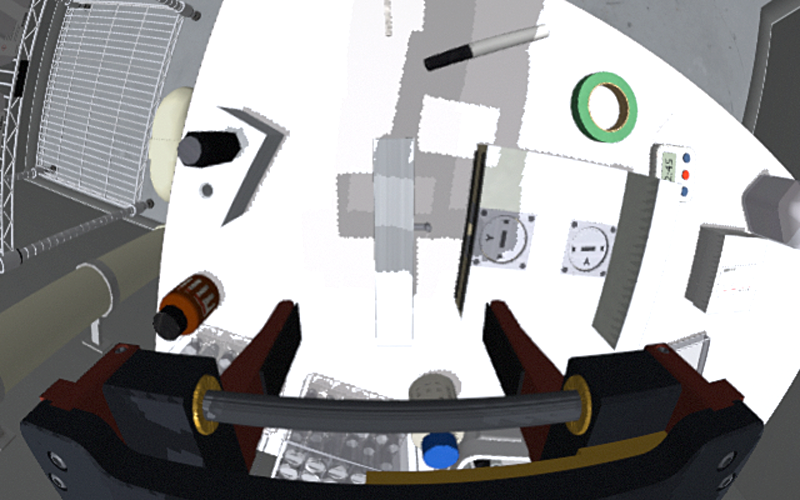

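```bash
python3 - <<'E'
from h import *
im=cv2.imread("pics/w1.png")[100:290,280:530]
g=im.astype(float); g=255*(g/255)**1.6
cv2.imwrite("pics/w1c.png",cv2.resize(g.clip(0,255).astype(np.uint8),None,fx=3.15,fy=3.15,interpolation=cv2.INTER_CUBIC)[:599])
E
```

```text
(no output)
```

View pics/w1c.png

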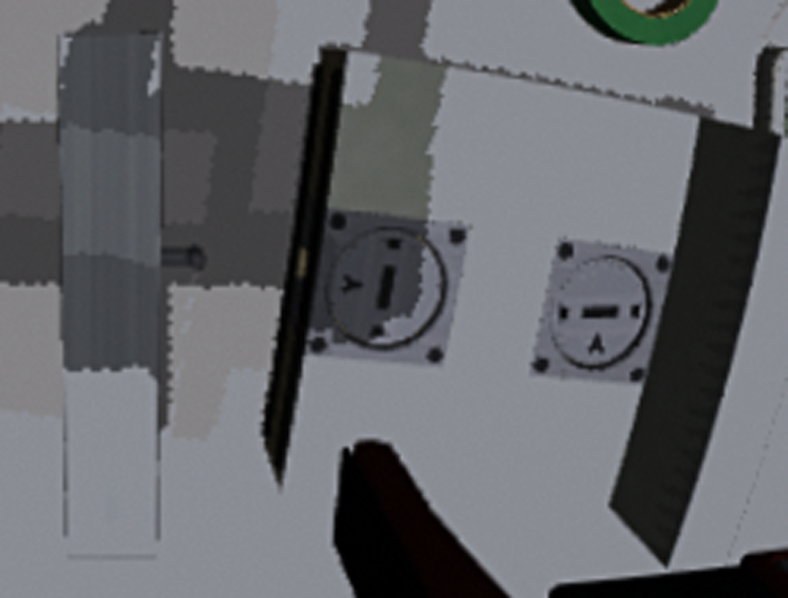

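```bash
python3 - <<'E'
from h import *
np.set_printoptions(precision=2,suppress=True)
C=np.load("w1.npz")["C"]
t=lambda x,y,z:wbp(C,280+x/3.15,100+y/3.15,z)[:2]
yaw=lambda a,b:np.arctan2(*(b-a)[::-1])
a,b,c,d=[t(*p,100) for p in [(60,33),(161,33),(157,556),(67,556)]]
print("wall",a,b,c,d,(a+b+c+d)/4,yaw(d,a),yaw(c,b),np.linalg.norm(a-b),np.linalg.norm(b-c))
print("bolt",t(196,257,26),t(165,257,22))
s,s2=t(387,287,42),t(600,311,42);print("cam",s,s2,yaw(s,s2)-np.pi/2,np.linalg.norm(s2-s),"slot",yaw(t(390,267,42),t(384,307,42)),t(390,267,42),t(384,307,42))
e,f=t(346,50,45),t(282,485,45);print("edge",e,f,yaw(f,e),np.linalg.norm(e-f))
th=yaw(f,e)
for nm,thb in(("edge",yaw(f,e)),("cams",yaw(s,s2)-np.pi/2)):
  Rb=np.array([[np.cos(thb),-np.sin(thb)],[np.sin(thb),np.cos(thb)]])
  B=s-Rb@[0,-47]; print(nm,"base",B,"home",B+Rb@[0,-90],"wall in base",Rb.T@((a+b+c+d)/4-B),"edge in base",Rb.T@(e-B),Rb.T@(f-B),"bolt",Rb.T@(t(196,257,26)-B))
E
```

```text
wall [495.13  91.25] [485.76 118.7 ] [645.87 174.74] [655.62 145.98] [570.59 132.66] -2.812908383922347 -2.804924098483649 29.00671092357236 169.6415604825654
bolt [559.6  163.22] [564.26 152.65]
cam [543.35 232.69] [521.74 323.65] 0.2332094456031606 93.49099229549918 slot 0.2574919517552664 [535.86 230.73] [550.9  234.69]
edge [467.82 184.7 ] [630.5  224.43] -2.9020369762095215 167.46017471155795
edge base [554.5  187.03] home [533.14 274.46] wall in base [-2.74 56.63] edge in base [ 84.75 -18.3 ] [-82.71 -18.3 ] bolt [ 0.7  24.34]
cams base [532.48 278.42] home [553.28 190.85] wall in base [   3.4  -150.61] edge in base [-84.57 -76.24] [ 82.89 -75.18] bolt [  -0.24 -118.34]
```

Emit:
{"api": "move_arm", "payload": {
  "steps": [
    [[-0.09,0.09,0.8],-0.06,0],
    [[0,0,0.8],0,0],
    [[0,0,0.8],0,0],
    [[0,0,0.8],0,0],
    [[0,0,0.8],0,0],
    [[0,0,0.8],0,0],
    [[0,0,0.8],0,0],
    [[0,0,0.6],0,0],
    [[0,0,0.2],0,0],
    [[0,0,0],0,0.6],
    [[0,0,0],0,1],
    [[0,0,0],0,1],
    [[0,0,0],0,1],
    [[0,0,0],0,1],
    [[0,0,0],0,1],
    [[0,0,0],0,1],
    [[0,0,0],0,1],
    [[0,0,0],0,1]
  ]
}}

```text
t: 5.7
ee_pos: [570.7, 132.6, 62.8]
orientation: [-0.524, 3.097, -0.0]
ft_force: [-1.0, -0.9, 0.2]
width: 31.1
grasp_force: 1.4
```

Emit:
{"api": "move_arm", "payload": {
  "steps": [
    [[0,0,0],0,1],
    [[0,0,0],0,1],
    [[0,0,-0.1],0,1],
    [[0,0,0],0.4,1],
    [[0,0,0],0.4,1],
    [[0,0,0],0.35,1],
    [[0.03,0.3,0],0,1],
    [[0.05,0.4,0],0,1],
    [[0.05,0.4,0],0,1],
    [[0,0.13,0],0,1],
    [[0,0,0],0,1],
    [[0,0,0],0,1]
  ]
}}

```text
t: 6.7
ee_pos: [560.1, 162.3, 65.2]
orientation: [0.37, -3.12, 0.0]
ft_force: [-0.3, -0.7, -7.2]
width: 29.7
grasp_force: 30.0
```

```bash
python3 - <<'E'
from workcell import ctrl,cams
from h import *
o=ctrl.get_obs(); c=cams.get_image("wrist"); im=np.ascontiguousarray(c["image"][:,:,::-1]); cv2.imwrite("pics/w2.png",im)
print(o["t"],o["qpos"],o["ee_pos"],o["orientation"],o["ft_force"],o["width"],o["grasp_force"]); C=wcam(o)
np.savez("w2.npz",C=C)
for t in ["wall","bolt_head","cam_slot"]:
    for r in cams.boxes_of("wrist",t)[:1]: print(t,round(r["p"],2),np.round(r["rect"],1))
for p in [(560.4,161.7,62),(543.35,232.7,42),(553,195,26)]: print(wproj(C,p))
u,v=wproj(C,(548,212,42)).astype(int); u=max(u,125);v=min(max(v,95),305)
print("off",u-125,v-95)
g=im[v-95:v+95,u-125:u+125].astype(float); g=255*(g/255)**1.3
cv2.imwrite("pics/w2c.png",cv2.resize(g.clip(0,255).astype(np.uint8),None,fx=3.15,fy=3.15,interpolation=cv2.INTER_CUBIC)[:599])
E
```

```text
6.7 [ 2.61773870e-01  5.82290213e-01  1.81034122e+00 -1.97237294e-04
  7.49002565e-01 -1.54516357e+00] [560.12241079 162.34567865  65.15298769] [ 3.70291124e-01 -3.11967187e+00  2.18079766e-04] [-0.33505963 -0.71173186 -7.15793866] 29.69785808012244 29.983989894390106
wall 0.84 [322.  240.4  92.3 271.8]
bolt_head 0.65 [355.1 231.3  18.   17. ]
cam_slot 0.8 [416.5 238.7  61.7  59.2]
[311.66593909 255.05474761]
[419.13791714 239.86860774]
[360.09824361 232.34768523]
off 264 145
```

View pics/w2c.png

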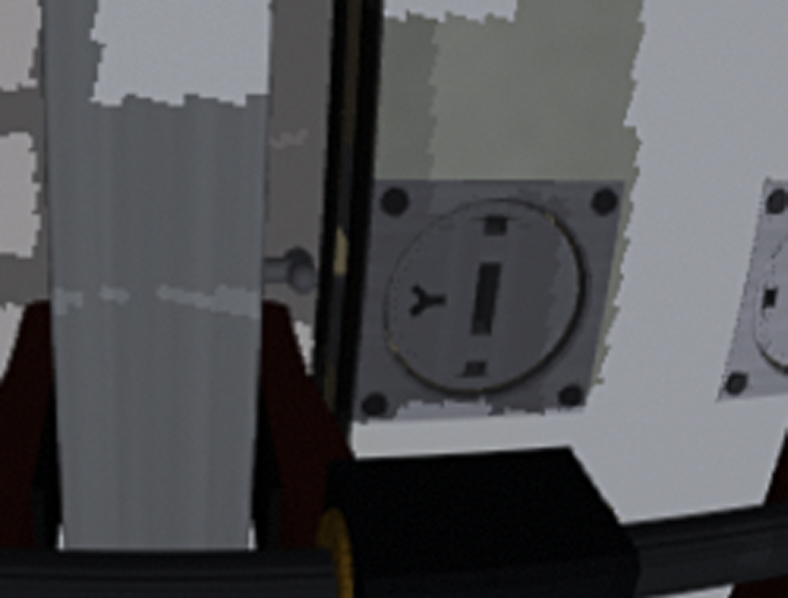

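```bash
python3 - <<'E'
from h import *
np.set_printoptions(precision=1,suppress=True)
C=np.load("w2.npz")["C"]; print(C[:3,3])
t=lambda x,y,z:wbp(C,264+x/3.15,145+y/3.15,z)[:2]
P=lambda p:(wproj(C,p)-[264,145])*3.15
s=t(486,298,42)
sc=[t(*p,45) for p in [(395,202),(374,405),(604,202),(571,396)]]
for p in sc: print("screw",p)
print("cam",s,"screw mean",np.mean(sc,0))
yw=lambda v:np.arctan2(v[1],v[0])
print("yaw",yw(sc[1]-sc[0]),yw(sc[3]-sc[2]),yw(sc[2]-sc[0])-np.pi/2,yw(sc[3]-sc[1])-np.pi/2,"slot",yw(t(482,335,42)-t(489,262,42)))
a,b=t(385,0,45),t(352,420,45); print("edge",a,b,yw(b-a))
w1=t(272,10,102.4),t(250,548,102.4);w0=t(40,10,102.4),t(62,548,102.4);print("walledge",w1,w0,yw(w1[1]-w1[0]),yw(w0[1]-w0[0]))
Rb=R.from_euler('z',.235).as_matrix()[:2,:2]
for c in (s,np.mean(sc,0)):
  B=c-Rb@[0,-47]
  print("base",B,"bolt top",Rb.T@(t(302,270,32)-B),"wall face pts",Rb.T@(w1[0]-B),Rb.T@(w1[1]-B),"edge",Rb.T@(a-B),Rb.T@(b-B),"TCP",Rb.T@([560.1-B[0],162.3-B[1]]))
B=s-Rb@[0,-47]
for z in (16.4,32.4): print("headpred z",z,[P([*(B+Rb@[x,y]),z]) for x in(-3.5,3.5) for y in (-89,-83)])
E
```

```text
[478.4 142.9 226.8]
screw [526.5 204. ]
screw [572.  214.7]
screw [515.6 249.6]
screw [561.1 260.7]
cam [543.3 232. ] screw mean [543.8 232.2]
yaw 0.23016209626999945 0.2388403024589218 0.2335110652405632 0.23299271359875529 slot 0.2748030877598211
edge [488.2 190.1] [576.7 211. ] 0.23193018704181162
walledge (array([490.2, 161.2]), array([572.5, 181.3])) (array([497.2, 132.2]), array([579.6, 151.9])) 0.23942427315860923 0.23444112857693106
base [532.4 277.7] bolt top [ -2.9 -86.5] wall face pts [ -68.1 -103.5] [  16.6 -103.1] edge [-63.3 -74.9] [ 27.6 -75.2] TCP [   0.1 -118.7]
base [532.9 278. ] bolt top [ -3.5 -86.6] wall face pts [ -68.7 -103.6] [  16.  -103.2] edge [-63.8 -75. ] [ 27.1 -75.3] TCP [  -0.4 -118.8]
headpred z 16.4 [array([282. , 242.1]), array([307.5, 242. ]), array([280.6, 269.9]), array([305.8, 269.8])]
headpred z 32.4 [array([290.9, 268.3]), array([318.1, 268.2]), array([289.3, 297.8]), array([316.2, 297.5])]
```

Emit:
{"api": "move_arm", "payload": {
  "steps": [
    [[0,0.2,0.02],0,1],
    [[0,0.2,0.02],0,1],
    [[0,0.2,0.02],0,1],
    [[0,0.2,0.01],0,1],
    [[0,0.12,0],0,1],
    [[0,0.04,0],0,1],
    [[0,0,0],0,1],
    [[0,0,0],0,1]
  ]
}}

```text
t: 7.57
ee_pos: [554.7, 185.2, 63.4]
orientation: [0.368, -3.12, 0.0]
ft_force: [-0.2, 0.2, -6.5]
width: 29.9
grasp_force: 30.0
```

Emit:
{"api": "move_arm", "payload": {
  "steps": [
    [[0,0.04,0],0,1],
    [[0,0.04,0],0,1],
    [[0,0.04,0],0,1],
    [[0,0,0],0,1],
    [[0,0,0],0,1]
  ]
}}

```text
t: 7.98
ee_pos: [554.2, 187.5, 63.5]
orientation: [-0.368, 3.12, -0.001]
ft_force: [1.6, -5.7, -5.1]
width: 30.0
grasp_force: 30.0
```

Emit:
{"api": "move_arm", "payload": {
  "steps": [
    [[0,0.03,0.01],0,1],
    [[0,0.03,0.02],0,1],
    [[0,0,0.02],0,1],
    [[0,0,0],0,1],
    [[0,0,0],0,1]
  ]
}}

```text
t: 8.4
ee_pos: [554.1, 188.7, 62.8]
orientation: [-0.368, 3.12, -0.001]
ft_force: [-0.3, -7.4, -0.1]
width: 29.6
grasp_force: 30.0
```

Emit:
{"api": "move_arm", "payload": {
  "steps": [
    [[0,0,0],0,0],
    [[0,0,0],0,0],
    [[0,0,0],0,0],
    [[0,0,0],0,0],
    [[0,0,0],0,0],
    [[0,0,-0.3],0,0],
    [[0,0,-0.9],0,0],
    [[0,0,-0.9],0,0],
    [[0,0,-0.9],0,0],
    [[0,0,-0.9],0,0],
    [[0,-0.4,-0.9],0,0],
    [[0,-0.7,-0.9],0,0],
    [[0,-0.8,-0.7],0,0],
    [[0,-0.8,0],0,0],
    [[0,-0.8,0],0,0],
    [[0,-0.9,0],0,0],
    [[0,0,0],0,0],
    [[0,0,0],0,0],
    [[0,0,0],0,0]
  ]
}}

```text
t: 9.98
ee_pos: [579.1, 83.0, 222.4]
orientation: [-0.367, 3.12, 0.001]
ft_force: [0.2, -0.2, 0.8]
width: 87.8
grasp_force: 0.0
```

```bash
cat > snap.py <<'E'
import sys
from workcell import ctrl,cams
from h import *
n=sys.argv[1]
o=ctrl.get_obs(); c=cams.get_image("wrist"); im=np.ascontiguousarray(c["image"][:,:,::-1]); cv2.imwrite(f"pics/{n}.png",im)
print(o["t"],o["qpos"],o["ee_pos"],o["orientation"],o["ft_force"],o["width"],o["grasp_force"]); C=wcam(o); print(C[:3,3]); np.savez(n+".npz",C=C)
E
python3 snap.py w3; python3 - <<'E'
from h import *
C=np.load("w3.npz")["C"]; im=cv2.imread("pics/w3.png")
def crop(c,hw,f):
    u,v=np.round(c).astype(int); u=min(max(u,hw[0]),640-hw[0]);v=min(max(v,hw[1]),400-hw[1])
    print("off",u-hw[0],v-hw[1],f)
    g=255*(im[v-hw[1]:v+hw[1],u-hw[0]:u+hw[0]].astype(float)/255)**1.3
    return cv2.resize(g.astype(np.uint8),None,fx=f,fy=f,interpolation=cv2.INTER_CUBIC)
a=crop(wproj(C,(545,-36,60)),(50,75),4); b=crop(wproj(C,(548,200,60)),(50,75),4)
cv2.imwrite("pics/w3c.png",np.hstack([a,b])[:599,:799])
E
```

```text
9.9833 [ 1.21764223e-01  3.65115549e-01  1.72073395e+00  4.59064792e-04
  1.05563750e+00 -1.68362132e+00] [579.11768818  82.97978304 222.43964314] [-3.67282560e-01  3.11994470e+00  6.28242795e-04] [ 0.15620013 -0.17206215  0.83583287] 87.80335069118169 0.0
[497.3761679   63.64271723 384.04943142]
off 163 59 4
off 371 110 4
```

View pics/w3c.png

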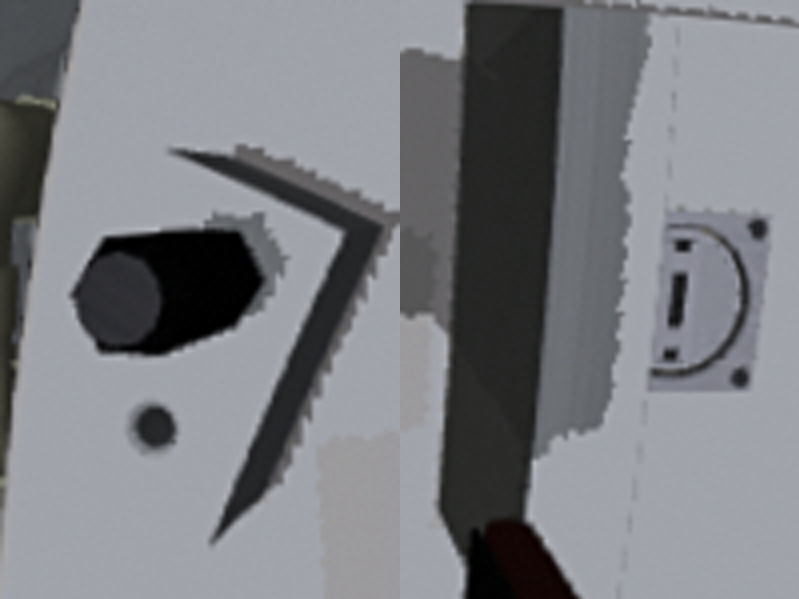

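```bash
python3 - <<'E'
from h import *
np.set_printoptions(precision=1,suppress=True)
C=np.load("w3.npz")["C"]
t=lambda x,y,z:wbp(C,163+x/4,59+y/4,z)[:2]
w=lambda x,y,z:wbp(C,371+(x-400)/4,110+y/4,z)[:2]
yw=lambda v:np.arctan2(v[1],v[0])
a,b,c,h=t(345,233,60),t(170,150,60),t(212,545,60),t(156,426,60)
print("block",a,b,c,np.linalg.norm(b-a),np.linalg.norm(c-a),yw(c-a),yw(b-a)+np.pi/2,"ctr",(b+c)/2,"hole1",h,"handle top",t(118,300,130))
for th in (yw(c-a),-.25): 
  Rb=R.from_euler('z',th).as_matrix()[:2,:2]; print("ctr from hole1",h-Rb@[24,0],"hole0",h-Rb@[46,0], "ctr from corner a",a+Rb@[48,-28])
Rb=R.from_euler('z',.2335).as_matrix()[:2,:2]; B=np.array([532.6,277.8])
for p in [(562,8),(534,448)]: print("wall outer edge in base",Rb.T@(w(*p,100)-B))
print("cam",w(679,299,42),Rb.T@(w(679,299,42)-B),yw(w(677,325,42)-w(681,275,42)))
E
```

```text
block [520.2   0.3] [506.9 -52.2] [612.7 -21.2] 54.13284590385492 94.9431969076583 -0.2283347077050178 -0.24770017078029216 ctr [559.8 -36.7] hole1 [582.4 -42.6] handle top [538.5 -32.9]
ctr from hole1 [559.  -37.2] hole0 [537.6 -32.2] ctr from corner a [560.6 -37.8]
ctr from hole1 [559.1 -36.7] hole0 [537.8 -31.2] ctr from corner a [559.8 -38.7]
wall outer edge in base [ -84.  -108.4]
wall outer edge in base [  25.3 -107.7]
cam [543.4 232.8] [  0.1 -46.3] 0.26261040372584626
```

Emit:
{"api": "move_arm", "payload": {
  "steps": [
    [[-0.1,-0.7,0],0,0],
    [[-0.1,-0.7,0],0,0],
    [[-0.1,-0.7,0],0,0],
    [[-0.1,-0.7,0],0,0],
    [[-0.1,-0.7,0],0,0],
    [[-0.2,-0.6,0],0,0],
    [[0,0,0],0,0],
    [[0,0,0],0,0]
  ]
}}

```text
t: 10.7
ee_pos: [620.4, -12.9, 222.0]
orientation: [0.367, -3.12, -0.001]
ft_force: [-1.0, 0.2, -0.9]
width: 88.0
grasp_force: 0.0
```

```bash
python3 snap.py w4; python3 - <<'E'
from h import *
C=np.load("w4.npz")["C"]; im=cv2.imread("pics/w4.png")
c=wproj(C,(545,-34,100)).astype(int); x0,y0=max(c[0]-50,0),max(min(c[1]-50,300),0); print(x0,y0)
g=255*(im[y0:y0+100,x0:x0+100].astype(float)/255)**.6
cv2.imwrite("pics/w4c.png",cv2.resize(g.astype(np.uint8),None,fx=5.5,fy=5.5,interpolation=cv2.INTER_CUBIC))
E
```

```text
10.7 [-4.00748957e-02  4.17416026e-01  1.64062628e+00  3.50208285e-04
  1.08380896e+00 -1.84523441e+00] [620.36802139 -12.86902885 221.99967206] [ 3.67014992e-01 -3.11987240e+00 -5.43705179e-04] [-0.98369804  0.20047779 -0.85966651] 87.98773958550842 0.0
[538.67221673 -32.17820435 383.63590922]
259 65
```

View pics/w4c.png

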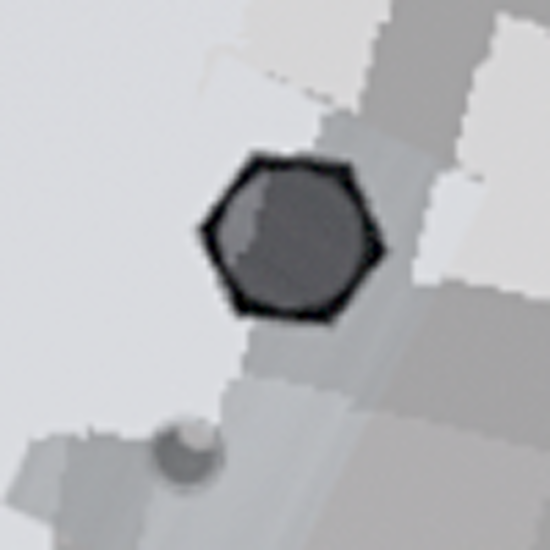

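```bash
python3 - <<'E'
from h import *
np.set_printoptions(precision=2,suppress=True)
C=np.load("w4.npz")["C"]
v=np.array([wbp(C,259+x/5.5,65+y/5.5,130)[:2] for x,y in [(255,152),(350,160),(386,248),(332,322),(240,317),(198,232)]])
print(v,"ctr",v.mean(0))
d=v[[1,2,3,4,5,0]]-v; print("edges yaw deg",np.degrees(np.arctan2(d[:,1],d[:,0]))%180,"width",np.linalg.norm(v[:3]-v[3:],axis=1))
print("hole1",wbp(C,259+187/5.5,65+453/5.5,60)[:2])
E
```

```text
[[527.09 -41.36]
 [525.02 -27.61]
 [536.5  -19.39]
 [549.12 -24.5 ]
 [551.53 -37.86]
 [540.57 -46.77]] ctr [538.3  -32.92]
edges yaw deg [ 98.54  35.58 157.96 100.21  39.09 158.15] width [27.74 28.42 27.67]
hole1 [582.73 -43.37]
```

Emit:
{"api": "move_arm", "payload": {
  "steps": [
    [[0.845,0,0.2],0,0],
    [[0.845,0,0.2],0,0],
    [[0.845,0,0.2],0,0],
    [[0.845,-0.02,0.2],0,0],
    [[0,0,0.3],1,0],
    [[0,0,0.3],1,0],
    [[0,0,0.3],1,0],
    [[0,0,0.3],1,0],
    [[0,0,0.3],1,0],
    [[0,0,0.3],1,0],
    [[0,0,0.3],1,0],
    [[0,0,0],0.04,0],
    [[0,0,0],0,0],
    [[0,0,0],0,0]
  ]
}}

```text
t: 11.92
ee_pos: [538.1, -32.7, 150.0]
orientation: [0.588, 3.086, 0.0]
ft_force: [-0.7, -0.2, 0.3]
width: 87.9
grasp_force: 0.0
```

Emit:
{"api": "move_arm", "payload": {
  "steps": [
    [[0,0,0.7],0,0],
    [[0,0,0.7],0,0],
    [[0,0,0.7],0,0],
    [[0,0,0.5],0,0],
    [[0,0,0.3],0,0],
    [[0,0,0],0,0],
    [[0,0,0],0,1],
    [[0,0,0],0,1],
    [[0,0,0],0,1],
    [[0,0,0],0,1],
    [[0,0,0],0,1],
    [[0,0,0],0,1],
    [[0,0,0],0,1],
    [[0,0,0],0,1],
    [[0,0,0],0,1],
    [[0,0,0],0,1],
    [[0,0,0],0,1]
  ]
}}

```text
t: 13.33
ee_pos: [538.1, -33.3, 77.2]
orientation: [-0.593, -3.085, 0.0]
ft_force: [0.3, -0.1, 1.5]
width: 26.0
grasp_force: 30.0
```

Emit:
{"api": "move_arm", "payload": {
  "steps": [
    [[0,0,-0.4],0,1],
    [[0,0,-0.8],0,1],
    [[0,0,-0.8],0,1],
    [[0,0,-0.8],0,1],
    [[0,0,-0.8],0,1],
    [[0,0,-0.8],0,1],
    [[0,0,-0.6],0,1],
    [[0,0,-0.2],0,1],
    [[0,0,0],0,1],
    [[0,0,0],0,1]
  ]
}}

```text
t: 14.17
ee_pos: [537.8, -33.2, 207.0]
orientation: [-0.593, -3.085, -0.0]
ft_force: [0.6, -0.1, -1.2]
width: 25.7
grasp_force: 30.0
```

```bash
python3 snap.py w5; python3 - <<'E'
from workcell import cams
from h import *
def pj(n,p):
    f,cx,cy,t,r=CAM[n]; q=R.from_rotvec(r).inv().apply(np.array(p)-t); return np.array([cx+f*q[0]/q[2],cy+f*q[1]/q[2]])
ims=[]
for n in("scene","top"):
    im=cams.get_image(n)["image"][:,:,::-1]; cv2.imwrite(f"pics/{n}5.png",im)
    c=pj(n,(538,-33,150)).astype(int); print(n,c-30,"tip",pj(n,(538,-33,132)),pj(n,(538,-33,143)),pj(n,(538,-33,190)))
    for th in (-.38,-.38+np.pi/3,-.38-np.pi/3):
        a=np.array([np.cos(th),np.sin(th),0])*7; print(pj(n,np.array([538,-33,135])+a)-pj(n,np.array([538,-33,135])-a))
    ims.append(cv2.resize(np.ascontiguousarray(im[c[1]-30:c[1]+30,c[0]-30:c[0]+30]),None,fx=6.6,fy=6.6,interpolation=cv2.INTER_CUBIC))
cv2.imwrite("pics/st5.png",(255*(np.hstack(ims)/255.)**.6).astype(np.uint8))
E
```

```text
14.1667 [-8.37639038e-02  3.17380535e-01  1.83393549e+00  3.41763026e-05
  9.90420715e-01 -1.27494205e+00] [537.75190702 -33.19909401 206.98128851] [-5.92730039e-01 -3.08502127e+00 -2.06812834e-05] [ 0.60466352 -0.05064055 -1.16048461] 25.736284149577063 29.99979262909619
[459.86797769  -1.86729364 368.61585708]
scene [380 218] tip [409.7226801  253.52573203] [410.43756338 250.73845763] [413.61913527 238.33375583]
[ 5.43683504 -2.42080421]
[-0.33072305 -5.40943798]
[5.76756239 2.98857419]
top [411 165] tip [439.07685209 196.06233808] [440.2522171  195.70695853] [445.55966623 194.10221545]
[ 1.91427113 -5.378807  ]
[-3.76254543 -4.42922137]
[ 5.6768155  -0.94958539]
```

View pics/st5.png

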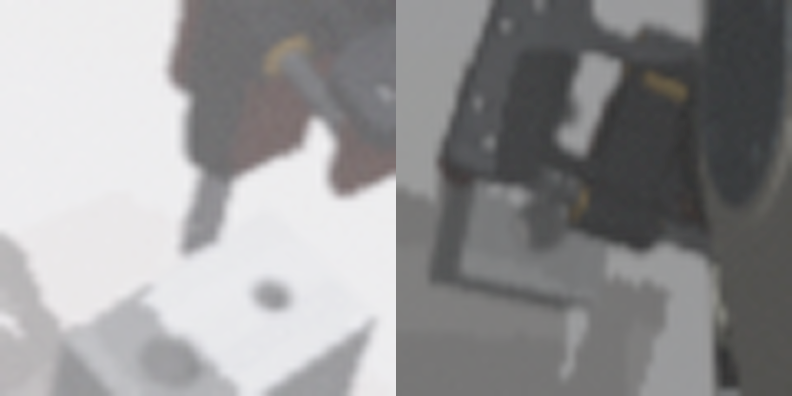

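Emit:
{"api": "move_arm", "payload": {
  "steps": [
    [[0.31,0.83,0],0,1],
    [[0.31,0.83,0],0,1],
    [[0.31,0.83,0],0,1],
    [[0.31,0.83,0],0,1],
    [[0.31,0.83,0],0,1],
    [[0.31,0.83,0],0,1],
    [[0.31,0.83,0],0,1],
    [[0.31,0.83,0],0,1],
    [[0.31,0.83,0],0,1],
    [[0.31,0.83,0],0,1],
    [[0.31,0.83,0],0,1],
    [[0.31,0.82,0],0,1],
    [[0,0,0.2],-1,1],
    [[0,0,0.3],-1,1],
    [[0,0,0.3],-1,1],
    [[0,0,0.3],-1,1],
    [[0,0,0.3],-1,1],
    [[0,0,0.3],-1,1],
    [[0,0,0.3],-1,1],
    [[0,0,0.3],-0.22,1]
  ]
}}

```text
t: 15.98
ee_pos: [543.3, 232.0, 148.1]
orientation: [0.398, -3.114, 0.001]
ft_force: [0.2, -0.1, -1.1]
width: 25.7
grasp_force: 30.0
```

Emit:
{"api": "move_arm", "payload": {
  "steps": [
    [[0,0,0.4],0,1],
    [[0,0,0.4],0,1],
    [[0,0,0.18],0,1],
    [[0,0,0],0,1],
    [[0,0,0],0,1],
    [[0,0,0],0,1]
  ]
}}

```text
t: 16.48
ee_pos: [544.2, 232.4, 125.5]
orientation: [-0.392, 3.117, 0.0]
ft_force: [0.4, -0.7, -1.0]
width: 26.0
grasp_force: 30.0
```

```bash
python3 snap.py w6; python3 - <<'E'
from h import *
C=np.load("w6.npz")["C"]; im=cv2.imread("pics/w6.png")
c=wproj(C,(543,232,45)).astype(int); x0,y0=c[0]-55,c[1]-55; print(x0,y0,"tip",wproj(C,(543,232,50)))
g=255*(im[y0:y0+110,x0:x0+110].astype(float)/255)**.7
cv2.imwrite("pics/w6c.png",cv2.resize(g.astype(np.uint8),None,fx=5.4,fy=5.4,interpolation=cv2.INTER_CUBIC))
E
```

```text
16.4833 [ 3.83486451e-01  5.00336723e-01  1.76956271e+00 -6.28423796e-06
  8.71142099e-01 -1.43729621e+00] [544.15903569 232.37740047 125.46343275] [-3.91595650e-01  3.11655291e+00  2.13953776e-04] [ 0.41455422 -0.70657993 -0.95704744] 25.956694634357795 29.99971521392581
[462.65486689 211.79903998 287.03980313]
257 155 tip [312.84444774 212.8714446 ]
```

View pics/w6c.png

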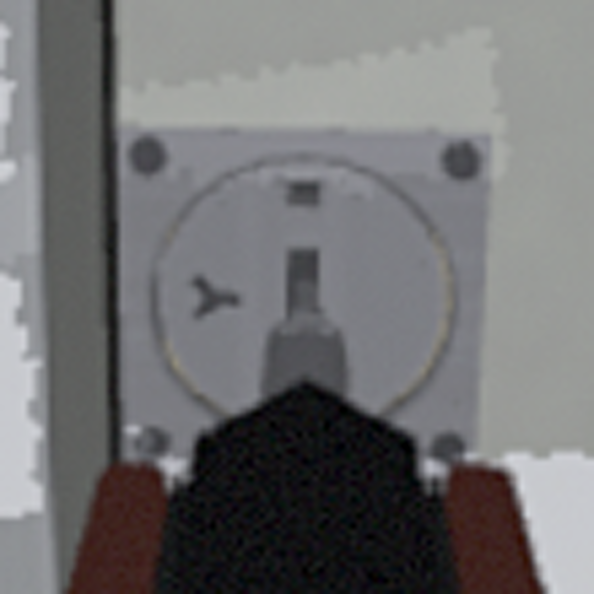

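```bash
python3 - <<'E'
from h import *
np.set_printoptions(precision=2,suppress=True)
C=np.load("w6.npz")["C"]
T=C@np.linalg.inv(M)
def tool(x,y,z): 
    p=wbp(C,257+x/5.4,155+y/5.4,z); return (np.linalg.inv(T)@[*p,1])[:3]
print("slot end",tool(303.5,248,42),"disc top",tool(303.5,156,43),"disc L/R",tool(152,290,43),tool(455,290,43))
for p in [(148,155),(462,160),(150,440),(448,445)]: print("screw",tool(*p,45))
print("marks",tool(303,193,43),"arrow",tool(215,298,43))
for z in (49,50.5,52): print("blade near tip",z,tool(306,283,z))
for z in (60,61.5,63): print("shaft near bottom edge",z,tool(304.5,318,z))
E
```

```text
slot end [ 8.94  0.21 83.46] disc top [23.7   0.21 82.45] disc L/R [  2.47 -23.16  82.46] [ 2.48 23.59 82.46]
screw [ 24.39 -23.02  80.45]
screw [23.64 23.9  80.45]
screw [-21.89 -24.06  80.47]
screw [-22.73  23.09  80.48]
marks [17.94  0.13 82.45] arrow [  1.18 -13.44  82.46]
blade near tip 49 [ 5.59  0.59 76.46]
blade near tip 50.5 [ 6.09  0.58 74.96]
blade near tip 52 [ 6.58  0.58 73.46]
shaft near bottom edge 60 [ 3.91  0.36 65.46]
shaft near bottom edge 61.5 [ 4.44  0.36 63.96]
shaft near bottom edge 63 [ 4.97  0.36 62.46]
```

Emit:
{"api": "move_arm", "payload": {
  "steps": [
    [[0.055,-0.012,0],0,1],
    [[0,0,0.1],0,1],
    [[0,0,0.1],0,1],
    [[0,0,0.1],0,1],
    [[0,0,0.06],0,1],
    [[0,0,0.02],0,1],
    [[0,0,0],0,1]
  ]
}}

```text
t: 17.12
ee_pos: [542.5, 231.5, 115.4]
orientation: [0.392, -3.117, 0.0]
ft_force: [0.4, 0.1, -1.0]
width: 26.0
grasp_force: 30.0
```

Emit:
{"api": "move_arm", "payload": {
  "steps": [
    [[0,0,0.04],0,1],
    [[0,0,0.04],0,1],
    [[0,0,0],0,1]
  ]
}}

```text
t: 17.37
ee_pos: [542.5, 231.6, 113.5]
orientation: [0.392, -3.117, 0.0]
ft_force: [1.1, 0.7, -1.1]
width: 25.9
grasp_force: 30.0
```

Emit:
{"api": "move_arm", "payload": {
  "steps": [
    [[0,0,0.04],0,1],
    [[0,0,0.03],0,1],
    [[0,0,0],0,1]
  ]
}}

```text
t: 17.62
ee_pos: [542.5, 231.6, 111.8]
orientation: [0.392, -3.117, 0.0]
ft_force: [0.8, 0.3, -0.8]
width: 26.0
grasp_force: 30.0
```

```bash
cat > m.py <<'E'
from workcell import ctrl
import numpy as np
o=ctrl.get_obs(); a=o["orientation"]; y=(2*np.arctan2(a[1],a[0]))%(2*np.pi)-np.pi
print("t",round(o["t"],2),"Mz",round(o["moment"][2],4),"M",np.round(o["moment"],3),"F",np.round(o["ft_force"],2),"yaw",round(y,4),"cam~",round(.2335-y,4),"q6",round(o["qpos"][5],3),"z",np.round(o["ee_pos"],2),"tq6",o["joint_torque"][5])
E
python3 m.py
```

```text
t 17.62 Mz 0.0409 M [0.063 0.03  0.041] F [ 0.76  0.28 -0.8 ] yaw 0.2505 cam~ -0.017 q6 -1.438 z [542.54 231.62 111.78] tq6 0.00015745665677968645
```

Emit:
{"api": "move_arm", "payload": {
  "steps": [
    [[0,0,0],1,1],
    [[0,0.003,0],1,1],
    [[0,0.003,0],1,1],
    [[0,0.003,0],1,1],
    [[0,0,0],0,1]
  ]
}}

```text
t: 18.03
ee_pos: [542.5, 231.5, 111.9]
orientation: [-0.159, -3.137, 0.001]
ft_force: [0.7, -1.3, -0.7]
width: 25.6
grasp_force: 30.0
```

```bash
python3 m.py
```

```text
t 18.03 Mz 0.1011 M [-0.447  0.014  0.101] F [ 0.66 -1.35 -0.68] yaw -0.1012 cam~ 0.3347 q6 -1.086 z [542.47 231.46 111.86] tq6 1.3438453897833824
```

Emit:
{"api": "move_arm", "payload": {
  "steps": [
    [[0,0.003,0],1,1],
    [[0,0.003,0],1,1],
    [[0,0,0],0,1]
  ]
}}

```text
t: 18.28
ee_pos: [542.5, 231.6, 111.9]
orientation: [-0.428, -3.112, 0.001]
ft_force: [0.3, -2.3, -0.3]
width: 26.0
grasp_force: 30.0
```

```bash
python3 m.py; python3 - <<'E'
from workcell import cams
cams.get_image("wrist")
E
python3 m.py
```

```text
t 18.28 Mz 0.1243 M [-0.563  0.023  0.124] F [ 0.29 -2.31 -0.26] yaw -0.2733 cam~ 0.5068 q6 -0.913 z [542.48 231.63 111.88] tq6 1.3334596529603004
t 18.33 Mz 0.1336 M [-0.648  0.048  0.134] F [ 0.14 -1.11 -0.32] yaw -0.2692 cam~ 0.5027 q6 -0.918 z [542.51 231.63 111.86] tq6 0.7326798141002655
```

Emit:
{"api": "move_arm", "payload": {
  "steps": [
    [[0,0.003,0],1,1],
    [[0,0.003,0],1,1],
    [[0,0,0],0,1]
  ]
}}

```text
t: 18.58
ee_pos: [542.5, 231.8, 111.9]
orientation: [-0.695, -3.063, 0.001]
ft_force: [-1.1, -2.9, -0.4]
width: 26.1
grasp_force: 30.0
```

```bash
python3 m.py
```

```text
t 18.58 Mz 0.1044 M [-0.773  0.096  0.104] F [-1.1  -2.86 -0.36] yaw -0.4464 cam~ 0.6799 q6 -0.74 z [542.49 231.79 111.85] tq6 1.3481229543685913
```

Emit:
{"api": "move_arm", "payload": {
  "steps": [
    [[0,0.003,0],0.6,1],
    [[0,0.003,0],0.6,1],
    [[0,0,0],0,1]
  ]
}}

```text
t: 18.83
ee_pos: [542.5, 231.8, 111.9]
orientation: [-0.851, -3.024, 0.001]
ft_force: [-0.4, -3.6, -0.5]
width: 26.1
grasp_force: 30.0
```

```bash
python3 m.py
```

```text
t 18.83 Mz 0.1817 M [-0.961  0.136  0.182] F [-0.43 -3.6  -0.54] yaw -0.5486 cam~ 0.7821 q6 -0.638 z [542.54 231.84 111.86] tq6 0.9385921061038971
```

Emit:
{"api": "move_arm", "payload": {
  "steps": [
    [[-0.01,-0.017,0],0.4,1],
    [[0,0,0],0.4,1],
    [[0,0,0],0.4,1],
    [[0,0,0],0,1],
    [[0,0,0],0,1]
  ]
}}

```text
t: 19.25
ee_pos: [542.6, 231.8, 111.9]
orientation: [-1.007, -2.976, 0.0]
ft_force: [-0.4, -1.2, -0.9]
width: 25.7
grasp_force: 30.0
```

```bash
python3 m.py
```

```text
t 19.25 Mz 0.2287 M [-0.564  0.194  0.229] F [-0.39 -1.25 -0.95] yaw -0.6524 cam~ 0.8859 q6 -0.535 z [542.58 231.76 111.89] tq6 0.3072037920355797
```

Emit:
{"api": "move_arm", "payload": {
  "steps": [
    [[0,0,0],0.4,1],
    [[0,0,0],0.4,1],
    [[0,0,0],0,1],
    [[0,0,0],0,1]
  ]
}}

```text
t: 19.58
ee_pos: [542.6, 231.8, 111.9]
orientation: [-1.112, -2.938, 0.0]
ft_force: [0.1, -1.7, -0.4]
width: 25.8
grasp_force: 30.0
```

```bash
python3 m.py
```

```text
t 19.58 Mz 0.2411 M [-0.523  0.212  0.241] F [ 0.11 -1.68 -0.36] yaw -0.7237 cam~ 0.9572 q6 -0.464 z [542.6  231.76 111.91] tq6 0.3295841719955206
```

Emit:
{"api": "move_arm", "payload": {
  "steps": [
    [[0,0,0],0.4,1],
    [[0,0,0],0.4,1],
    [[0,0,0],0,1],
    [[0,0,0],0,1]
  ]
}}

```text
t: 19.92
ee_pos: [542.6, 231.8, 111.9]
orientation: [-1.215, -2.897, 0.0]
ft_force: [-0.7, -2.4, -0.5]
width: 25.9
grasp_force: 30.0
```

```bash
python3 m.py
```

```text
t 19.92 Mz 0.257 M [-0.46   0.295  0.257] F [-0.68 -2.39 -0.46] yaw -0.794 cam~ 1.0275 q6 -0.393 z [542.6  231.8  111.87] tq6 0.3450851608067751
```

Emit:
{"api": "move_arm", "payload": {
  "steps": [
    [[0,0,0],0.4,1],
    [[0,0,0],0.4,1],
    [[0,0,0],0,1],
    [[0,0,0],0,1]
  ]
}}

```text
t: 20.25
ee_pos: [542.5, 231.9, 111.9]
orientation: [-1.315, -2.853, 0.0]
ft_force: [-1.7, -0.7, -0.8]
width: 25.6
grasp_force: 30.0
```

```bash
python3 m.py
```

```text
t 20.25 Mz 0.2509 M [-0.318  0.425  0.251] F [-1.74 -0.67 -0.83] yaw -0.8642 cam~ 1.0977 q6 -0.323 z [542.51 231.87 111.87] tq6 0.3521157056093216
```

Emit:
{"api": "move_arm", "payload": {
  "steps": [
    [[0,0,0],0.4,1],
    [[0,0,0],0.3,1],
    [[0,0,0],0,1],
    [[0,0,0],0,1]
  ]
}}

```text
t: 20.58
ee_pos: [542.5, 231.9, 111.9]
orientation: [-1.402, -2.811, 0.0]
ft_force: [-0.9, -1.8, -0.4]
width: 25.8
grasp_force: 30.0
```

```bash
python3 m.py
```

```text
t 20.58 Mz 0.2521 M [-0.192  0.453  0.252] F [-0.86 -1.81 -0.41] yaw -0.9256 cam~ 1.1591 q6 -0.262 z [542.55 231.86 111.88] tq6 0.3343147225677967
```

Emit:
{"api": "move_arm", "payload": {
  "steps": [
    [[0,0,0],0.4,1],
    [[0,0,0],0.3,1],
    [[0,0,0],0,1],
    [[0,0,0],0,1]
  ]
}}

```text
t: 20.92
ee_pos: [542.5, 231.9, 111.9]
orientation: [-1.488, -2.766, 0.0]
ft_force: [-2.1, 0.0, -0.9]
width: 25.6
grasp_force: 30.0
```

```bash
python3 m.py
```

```text
t 20.92 Mz 0.2305 M [-0.134  0.635  0.23 ] F [-2.05  0.03 -0.87] yaw -0.9869 cam~ 1.2204 q6 -0.2 z [542.55 231.86 111.85] tq6 0.3242712188512087
```

Emit:
{"api": "move_arm", "payload": {
  "steps": [
    [[0,0,0],0.35,1],
    [[0,0,0],0.35,1],
    [[0,0,0],0,1],
    [[0,0,0],0,1]
  ]
}}

```text
t: 21.25
ee_pos: [542.6, 231.9, 111.9]
orientation: [-1.572, -2.72, -0.0]
ft_force: [-2.8, 0.2, -0.5]
width: 25.6
grasp_force: 30.0
```

```bash
python3 m.py
```

```text
t 21.25 Mz 0.2559 M [-0.045  0.582  0.256] F [-2.83  0.23 -0.46] yaw -1.048 cam~ 1.2815 q6 -0.139 z [542.61 231.87 111.88] tq6 0.33077663742005825
```

Emit:
{"api": "move_arm", "payload": {
  "steps": [
    [[0,0,0],0.3,1],
    [[0,0,0],0.3,1],
    [[0,0,0],0,1],
    [[0,0,0],0,1]
  ]
}}

```text
t: 21.58
ee_pos: [542.6, 231.9, 111.9]
orientation: [-1.643, -2.678, -0.0]
ft_force: [-2.5, 0.6, -2.0]
width: 26.2
grasp_force: 30.0
```

```bash
python3 m.py
```

```text
t 21.58 Mz 0.2443 M [0.086 0.66  0.244] F [-2.54  0.58 -2.  ] yaw -1.1005 cam~ 1.334 q6 -0.087 z [542.63 231.87 111.87] tq6 0.3189004585146904
```

Emit:
{"api": "move_arm", "payload": {
  "steps": [
    [[0,0,0],0.3,1],
    [[0,0,0],0.3,1],
    [[0,0,0],0,1],
    [[0,0,0],0,1]
  ]
}}

```text
t: 21.92
ee_pos: [542.7, 231.9, 111.9]
orientation: [-1.712, -2.634, -0.0]
ft_force: [-3.4, 0.3, -0.4]
width: 25.8
grasp_force: 30.0
```

```bash
python3 m.py
```

```text
t 21.92 Mz 0.2535 M [0.102 0.55  0.253] F [-3.43  0.27 -0.37] yaw -1.1529 cam~ 1.3864 q6 -0.034 z [542.65 231.89 111.91] tq6 0.31906915828585625
```

Emit:
{"api": "move_arm", "payload": {
  "steps": [
    [[0,0,0],0.3,1],
    [[0,0,0],0.3,1],
    [[0,0,0],0,1],
    [[0,0,0],0,1]
  ]
}}

```text
t: 22.25
ee_pos: [542.7, 231.9, 111.9]
orientation: [-1.781, -2.588, -0.0]
ft_force: [-3.0, 1.4, -1.9]
width: 25.4
grasp_force: 30.0
```

```bash
python3 m.py
```

```text
t 22.25 Mz 0.2388 M [0.276 0.692 0.239] F [-3.01  1.37 -1.94] yaw -1.2053 cam~ 1.4388 q6 0.018 z [542.7  231.89 111.9 ] tq6 0.32705032266676426
```

Emit:
{"api": "move_arm", "payload": {
  "steps": [
    [[0,0,0],0.3,1],
    [[0,0,0],0.3,1],
    [[0,0,0],0,1],
    [[0,0,0],0,1]
  ]
}}

```text
t: 22.58
ee_pos: [542.7, 231.9, 111.9]
orientation: [-1.848, -2.541, -0.0]
ft_force: [-3.8, 1.4, -2.5]
width: 26.1
grasp_force: 30.0
```

```bash
python3 m.py
```

```text
t 22.58 Mz 0.2393 M [0.34  0.628 0.239] F [-3.75  1.43 -2.53] yaw -1.2576 cam~ 1.4911 q6 0.07 z [542.74 231.88 111.92] tq6 0.34293802455067635
```

Emit:
{"api": "move_arm", "payload": {
  "steps": [
    [[0,0,0],0.25,1],
    [[0,0,0],0.25,1],
    [[0,0,0],0,1],
    [[0,0,0],0,1]
  ]
}}

```text
t: 22.92
ee_pos: [542.7, 231.8, 111.9]
orientation: [-1.905, -2.498, -0.0]
ft_force: [-1.8, 2.4, -3.0]
width: 26.0
grasp_force: 30.0
```

```bash
python3 m.py
```

```text
t 22.92 Mz 0.304 M [0.406 0.638 0.304] F [-1.8   2.43 -3.03] yaw -1.3027 cam~ 1.5362 q6 0.115 z [542.74 231.85 111.91] tq6 0.36567192524671555
```

```bash
python3 - <<'E'
from workcell import ctrl,cams
import numpy as np
m=[];q=[]
for i in range(6):
    cams.get_image("wrist"); o=ctrl.get_obs(); m.append(o["moment"][2]); q.append(o["joint_torque"][5])
print(np.round(m,3),np.mean(m),np.round(q,3))
E
```

```text
[0.246 0.281 0.293 0.271 0.238 0.305] 0.272400619750787 [0.312 0.293 0.287 0.286 0.286 0.286]
```

Emit:
{"api": "move_arm", "payload": {
  "steps": [
    [[0,0,0],0.25,1],
    [[0,0,0],0.2,1],
    [[0,0,0],0,1],
    [[0,0,0],0,1]
  ]
}}

```text
t: 23.55
ee_pos: [542.8, 231.8, 111.9]
orientation: [1.954, 2.46, 0.0]
ft_force: [-2.4, 1.7, -3.6]
width: 25.7
grasp_force: 30.0
```

```bash
python3 m.py; python3 - <<'E'
from workcell import ctrl,cams
import numpy as np
m=[];q=[]
for i in range(6):
    cams.get_image("wrist"); o=ctrl.get_obs(); m.append(o["moment"][2]); q.append(o["joint_torque"][5])
print(np.round(m,3),np.mean(m),np.round(q,3))
E
```

```text
t 23.55 Mz 0.3127 M [0.448 0.541 0.313] F [-2.4   1.74 -3.6 ] yaw -1.3423 cam~ 1.5758 q6 0.155 z [542.76 231.78 111.91] tq6 0.38414220325648785
[0.343 0.307 0.293 0.301 0.295 0.254] 0.29855592442045836 [0.338 0.322 0.316 0.315 0.314 0.314]
```

Emit:
{"api": "move_arm", "payload": {
  "steps": [
    [[0,0,0],0.25,1],
    [[0,0,0],0,1],
    [[0,0,0],0,1],
    [[0,0,0],0,1]
  ]
}}

```text
t: 24.18
ee_pos: [542.8, 231.8, 111.9]
orientation: [1.98, 2.439, 0.0]
ft_force: [-1.2, 2.3, -3.2]
width: 26.5
grasp_force: 30.0
```

```bash
python3 m.py; python3 - <<'E'
from workcell import ctrl,cams
import numpy as np
m=[];q=[]
for i in range(6):
    cams.get_image("wrist"); o=ctrl.get_obs(); m.append(o["moment"][2]); q.append(o["joint_torque"][5])
print(np.round(m,3),np.mean(m),np.round(q,3))
E
```

```text
t 24.18 Mz 0.3508 M [0.494 0.517 0.351] F [-1.18  2.27 -3.17] yaw -1.3639 cam~ 1.5974 q6 0.177 z [542.77 231.78 111.94] tq6 0.3389948420226574
[0.36  0.285 0.327 0.366 0.299 0.351] 0.33142080325480927 [0.33  0.328 0.327 0.327 0.327 0.327]
```

Emit:
{"api": "move_arm", "payload": {
  "steps": [
    [[0,0,0],-0.6,1],
    [[0,0,0],0,1],
    [[0,0,-0.1],0,1],
    [[0,0,-0.3],0,1],
    [[0,0,-0.6],0,1],
    [[0,0,-0.8],0,1],
    [[0,0,-0.8],0,1],
    [[0,0,-0.8],0,1],
    [[0,0,-0.5],0,1],
    [[0,0,0],0,1],
    [[0,0,0],0,1]
  ]
}}

```text
t: 25.4
ee_pos: [543.2, 231.7, 210.4]
orientation: [1.916, 2.488, 0.003]
ft_force: [0.4, 0.5, -0.4]
width: 25.7
grasp_force: 30.0
```

```bash
python3 m.py; python3 snap.py w7; python3 - <<'E'
from h import *
C=np.load("w7.npz")["C"]; T=C@np.linalg.inv(M); im=cv2.imread("pics/w7.png")
tip=(T@[0,0,75,1])[:3]; c=wproj(C,tip).astype(int)
cw=wproj(C,(545,213,80)).astype(int); print("tip",c,cw)
def crop(u,v,h,w): 
    v=min(max(v,h),400-h);u=min(max(u,w),640-w);print("off",u-w,v-h); return cv2.resize(im[v-h:v+h,u-w:u+w],None,fx=5 if h<50 else 2.2,fy=5 if h<50 else 2.2,interpolation=cv2.INTER_CUBIC)
a=crop(*c,40,30); b=crop(*cw,90,110)
b=cv2.copyMakeBorder(b,0,max(0,400-b.shape[0]),0,0,0)[:400]
cv2.imwrite("pics/w7c.png",(255*(np.hstack([a,b])/255.)**.7).astype(np.uint8))
E
```

```text
t 25.4 Mz -0.0055 M [-0.068  0.032 -0.005] F [ 0.36  0.52 -0.38] yaw -1.3122 cam~ 1.5457 q6 0.125 z [543.23 231.74 210.36] tq6 0.010651382035575807
25.4 [ 3.83202804e-01  3.86481715e-01  1.71949063e+00 -2.87984705e-04
  1.03352932e+00  1.24786613e-01] [543.22752245 231.73996248 210.36375699] [1.91573343 2.48828573 0.00263344] [ 0.35504936  0.52368632 -0.38359722] 25.70467180162134 29.999777460907353
[521.65611341 312.89284973 371.98740972]
tip [312 214] [309 213]
off 282 174
off 199 123
```

View pics/w7c.png

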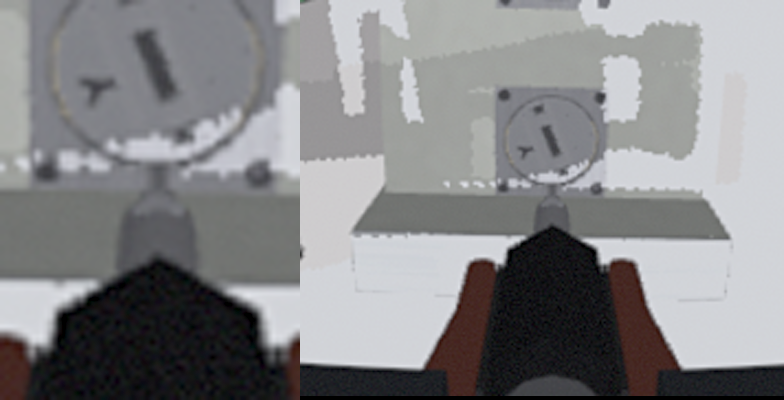

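```bash
python3 - <<'E'
from h import *
np.set_printoptions(precision=3,suppress=True)
C=np.load("w7.npz")["C"]
a=wbp(C,282+140/5,174+35/5,42)[:2];b=wbp(C,282+168/5,174+98/5,42)[:2];print(a,b,(a+b)/2,np.linalg.norm(a-b),"slot yaw",np.arctan2(*(b-a)[::-1]))
# wall edges: right crop, scale 2.2, off (199,123), x0=300
w=lambda x,y,z:wbp(C,199+(x-300)/2.2,123+y/2.2,z)[:2]
Rb=R.from_euler('z',.2335).as_matrix()[:2,:2]; B=np.array([532.6,277.8])
for nm,x,y,z in [("wall inner top L",352,235,100),("inner top R",731,238,100),("outer L",357,290,100),("outer R",723,300,100),("inner at base L",385,190,45),("inner at base R",705,199,45)]: print(nm,Rb.T@(w(x,y,z)-B))
im=cv2.imread("pics/w7.png",0); s=im[174+2:174+24,282+22:282+40]
u,v=np.meshgrid(np.arange(22)+0,np.arange(22)); 
g=im[172:202,300:330].astype(float); m=(g<np.percentile(g,12)); print(im[178:198,306:320])
E
```

```text
[538.901 236.541] [548.519 224.264] [543.71  230.402] 15.595726882798193 slot yaw -0.9062285257645383
wall inner top L [-87.601 -78.118]
inner top R [ 80.455 -75.295]
outer L [ -87.62  -105.511]
outer R [  80.626 -106.272]
inner at base L [-84.933 -75.431]
inner at base R [ 80.581 -76.252]
[[ 99 101 101 102 104 103 102 102 104 102 100  99  98  99]
 [ 99  99  99  95  94  89  89  96 102 101 100 100  99  99]
 [100  98  91  69  65  52  59  85 102 104 100 100  99  98]
 [ 99  93  78  50  39  38  58  84 103 103 101  99  98  98]
 [ 98  98  87  53  39  40  45  76 102 105 102 100  98 100]
 [ 98  99  92  69  43  41  40  60  88 103 103 100  99  98]
 [ 99  99  96  83  49  41  40  51  71 101 105 101 101  98]
 [ 98  99  99  96  62  42  38  39  57  94 103 102 100 100]
 [100  99  99  98  81  53  39  38  46  71  98 101 101  99]
 [102  98  98  98  89  62  43  38  47  71  96 104 102  99]
 [100  99  98  99  97  69  48  39  39  55  95 104 103 101]
 [102  99 100  99 100  79  55  39  38  43  81  99 102 102]
 [102 101  99  98 101  90  65  41  35  39  60  90 102 102]
 [ 97 101  99  98 100  98  77  50  39  37  45  82 103 102]
 [101 101 100  98  99 100  88  64  41  46  52  74  91 101]
 [101 102 101  99  99  98  92  75  53  56  71  85  97 103]
 [101 101 101 100  99  98  97  87  77  82  88  97 100 100]
 [ 99 101 101 101 100  99 100  97  94  99 100 100 100 100]
 [ 98 100 101 102 100  98 100  98  99  99  99 100 101 100]
 [ 99 100 100 101 102  99  98  97  98 100 101 101 101 102]]
```

Emit:
{"api": "move_arm", "payload": {
  "steps": [
    [[-0.845,-0.242,0],0,1],
    [[-0.845,-0.242,0],0,1],
    [[-0.845,-0.242,0],0,1],
    [[-0.845,-0.242,0],0,1],
    [[-0.845,-0.242,0],0,1],
    [[-0.845,-0.242,0],0,1],
    [[-0.845,-0.242,0],0,1],
    [[-0.845,-0.242,0],0,1],
    [[-0.845,-0.242,0],0,1],
    [[-0.845,-0.242,0],0,1],
    [[-0.845,-0.242,0],0,1],
    [[-0.845,-0.242,0],0,1],
    [[0,0,0.6],0,1],
    [[0,0,0.8],0,1],
    [[0,0,0.8],0,1],
    [[0,0,0.5],0,1],
    [[0,0,0],0,1],
    [[0,0,0],0,1],
    [[0,0,0],0,1]
  ]
}}

```text
t: 27.03
ee_pos: [537.6, -31.8, 141.9]
orientation: [-1.916, -2.49, 0.0]
ft_force: [0.3, -0.1, -1.5]
width: 26.0
grasp_force: 30.0
```

Emit:
{"api": "move_arm", "payload": {
  "steps": [
    [[0,0,0.1],0,1],
    [[0,0,0.15],0,1],
    [[0,0,0.15],0,1],
    [[0,0,0.15],0,1],
    [[0,0,0.15],0,1],
    [[0,0,0.1],0,1],
    [[0,0,0],0,1]
  ]
}}

```text
t: 27.62
ee_pos: [537.1, -31.8, 121.3]
orientation: [-1.915, -2.489, 0.001]
ft_force: [-0.4, -0.6, -1.5]
width: 26.0
grasp_force: 30.0
```

Emit:
{"api": "move_arm", "payload": {
  "steps": [
    [[0,0,0.25],0,1],
    [[0,0,0.3],0,1],
    [[0,0,0.3],0,1],
    [[0,0,0.3],0,1],
    [[0,0,0.25],0,1],
    [[0,0,0.2],0,1],
    [[0,0,0.1],0,1],
    [[0,0,0],0,1],
    [[0,0,0],0,1]
  ]
}}

```text
t: 28.37
ee_pos: [537.5, -31.9, 79.3]
orientation: [-1.916, -2.49, 0.0]
ft_force: [1.0, -0.0, -1.1]
width: 25.9
grasp_force: 30.0
```

Emit:
{"api": "move_arm", "payload": {
  "steps": [
    [[0,0,0.04],0,1],
    [[0,0,0.03],0,1],
    [[0,0,0],0,1],
    [[0,0,0],0,1]
  ]
}}

```text
t: 28.7
ee_pos: [537.6, -31.9, 77.9]
orientation: [1.916, 2.49, 0.0]
ft_force: [-0.1, 0.9, -1.3]
width: 26.3
grasp_force: 30.0
```

Emit:
{"api": "move_arm", "payload": {
  "steps": [
    [[0,0,0.02],0,1],
    [[0,0,0],0,0.6],
    [[0,0,0],0,0.3],
    [[0,0,0],0,0],
    [[0,0,0],0,0],
    [[0,0,0],0,0],
    [[0,0,0],0,0],
    [[0,0,-0.4],0,0],
    [[0,0,-0.8],0,0],
    [[0,0,-0.8],0,0],
    [[0,0,-0.8],0,0],
    [[0,0,-0.8],0,0],
    [[0,0,-0.8],0,0],
    [[0,0,-0.8],0,0],
    [[0,0,-0.8],0,0],
    [[-0.8,0,0],0,0],
    [[-0.8,0,0],0,0],
    [[-0.8,0,0],0,0],
    [[-0.6,0,0],0,0],
    [[0,0,0],0,0]
  ]
}}

```text
t: 30.37
ee_pos: [557.5, -106.6, 227.9]
orientation: [1.917, 2.487, 0.0]
ft_force: [-0.8, 0.2, -0.0]
width: 87.9
grasp_force: 0.0
```

```bash
python3 snap.py w8; python3 - <<'E'
from workcell import cams
from h import *
C=np.load("w8.npz")["C"]; im=cv2.imread("pics/w8.png",0)
c=wproj(C,(538,-33,130)); print("pred handle top",c, "half-size px",wproj(C,(551,-33,130))-c)
u,v=c.astype(int); s=im[v-25:v+25,u-25:u+25]
_,b=cv2.threshold(s,60,255,cv2.THRESH_BINARY_INV); n,l,st,ct=cv2.connectedComponentsWithStats(b)
for i in range(1,n): print(st[i],ct[i]+[u-25,v-25])
for t in ("driver","wall"): print([(round(r["p"],2),np.round(r["rect"],1)) for r in cams.boxes_of("wrist",t)[:2]])
print(s[::5,::5])
E
```

```text
30.3667 [-2.09592761e-01  3.32628789e-01  1.75539769e+00 -5.84775181e-04
  1.05218850e+00 -4.66569084e-01] [ 557.46960082 -106.57764904  227.85818757] [1.91723264e+00 2.48689367e+00 2.16384981e-04] [-0.79953631  0.22853268 -0.03594274] 87.90069087950634 0.0
[536.13134725 -25.18141216 389.39039326]
pred handle top [312.72980833 118.16868977] half-size px [15.16620053  4.00827236]
[ 11   8  30  33 740] [312.77027027 116.98378378]
[(0.96, array([312.9, 117. ,  29.1,  32.7]))]
[]
[[146 146 150 162 165 170 169 201 214 214]
 [143 145 164 164 168 164 164 169 161 214]
 [132 137 163 168  85   7  24 167 167 166]
 [132 136 138   0  57  56  57  13 104 161]
 [136 139 143  41  55  55  55  55  15 167]
 [136 136 137  49  48  46  54  56  23 166]
 [146 147 133  29  46  47  47  45  24 142]
 [161 165 161 108  29  50  46  16 145 136]
 [160 160 160 163 161  46 131 134 137 140]
 [131 146 160 158 159 162 157 139 136 134]]
```

```bash
python3 -c "
from workcell import ctrl
print(ctrl.close_job())"
```

```text
the job is handed in; nothing more can be done
None
```

I carried out every step and handed the job in, but it returned no verdict: the wall is drawn in, with the cam stopped when its torque rose to about 0.33 N m (about 0.25 while drawing), and the screwdriver is back upright in its hole; the 18 N clamp and the 0.8 mm fit are judged from torque and rough images, not measured directly.

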